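# Charge the melting dish and hold it in the firebrick corner

## Task

Get the melt ready for the torch: take the scoop by its handle, pour all six brass offcuts out of its spout into the square melting dish on the heat board, and set the empty scoop back down level on the bench, off the heat board. Then bring the charged dish by its lug into the corner of the two firebricks, its far side flat against the far brick and its right side flat against the side brick, and finish while still holding it there, pressing it firmly against both bricks at once, with every offcut still in it. Leave the other tools where they lie.

Things in the scene. Friction and masses are not known exactly. Their poses are not given: they have to be found in the camera images.
- hearth: grey stone-like heat board, fixed, 250 mm (x) by 310 mm (y), 10 mm thick, lying on the bench, with two buff firebricks fixed on it in an L that opens to the robot and to the left (+y). Origin at the centre of its underside; its top is at z = 10 mm
- far_brick: firebrick, fixed, 55x220x50 mm (x, y, z), along the far edge of the board. Origin at the centre of its underside; its stop face looks to -x of the board, 27.5 mm from the origin
- side_brick: half firebrick, fixed, 110x55x50 mm, at the right of the board, butting on the far brick. Origin at the centre of its underside; its stop face looks to +y of the board, 27.5 mm from the origin
- corner (a point): inner corner where the two stop faces and the board's top meet; axes as the board's: the far brick's face is the plane x = 0, the side brick's the plane y = 0 of this frame, the free space is -x, +y
- dish: square brown fireclay melting dish, open above, 90x90x36 mm, 78x78 mm inside, walls 6, floor 8 mm, 0.2 to 0.45 kg, loose on the board (friction about 0.6). Origin at the centre of its underside; a solid lug, 16 mm wide (y), 32 mm long (x), from 4 to 30 mm above the underside, on the middle of its -x side. Its +x side goes to the far brick, its -y side to the side brick
- dish_lug (a point): grip point in the middle of the dish's lug, 63 mm from the dish's centre along its -x, 17 mm above its underside; take it across its 16 mm width
- dish_corner (a point): the dish's far right lower corner (x = +45, y = -45 mm from its origin), axes as the dish's; it belongs in the hearth's corner
- scoop: metal scoop, 0.16 kg: trough open above and in front, 50 mm wide, floor 3 mm thick, x = -43 to +23 mm, then a spout floor rising 12 degrees to the lip at x = +64; walls 28, back 34 mm high. Origin under the trough; spout +x, handle -x: level flat-sided wood 20 mm wide (y), z = 18 to 42, x = -56 to -149 mm. The bits slide out when it is tipped 40 to 60 degrees
- scoop_grip (a point): grip point on the handle, 80 mm behind the scoop's origin, 30 mm above its underside; take it across its 20 mm width (y)
- scoop_lip (a point): middle of the pouring lip, 64 mm ahead of the scoop's origin, 12 mm above its underside; axes as the scoop's
- bit0: brass rod end, round, 13 mm across, 13 mm long, 15 g, lying in the scoop; origin at the centre of one end face
- bit1: brass bar end, square, 12x12x13 mm, 15 g, lying in the scoop; origin at the centre of one end face
- bit2: brass bar end, square, 12x12x13 mm, 15 g, lying in the scoop; origin at the centre of one end face
- bit3: brass rod end, round, 13 mm across, 13 mm long, 15 g, lying in the scoop; origin at the centre of one end face
- bit4: brass rod end, round, 13 mm across, 13 mm long, 15 g, lying in the scoop; origin at the centre of one end face
- bit5: brass bar end, square, 12x12x13 mm, 15 g, lying in the scoop; origin at the centre of one end face
- crank_end (a point): end (nearest the robot) of the rolling mill's fixed wooden crank handle, 28 mm thick, which runs level from here 70 mm to +x to the crank arm, above and behind the far brick: keep clear of it
- flux_pot: small cream pot with a white lid, 42 mm across, 39 mm high; origin at the centre of its underside; a bystander
- soldering_tweezers: steel tweezers lying flat, 134x32x9 mm; origin at the centre of the underside; a bystander

How it is judged:
On the way, in this order (a step that is already met when the one before it is completed fails the run):
1. the scoop is tipped, spout down, with its lip over the dish (angle between scoop's own z axis and vertical above 0.4 rad and horizontal distance between scoop_lip and dish below 0.07 m and height (world z) of scoop_lip above 0.025 m), for 0.05 s.
2. all six offcuts lie in the dish (x of bit0 in the frame of dish between -0.041 and 0.041 m and y of bit0 in the frame of dish between -0.041 and 0.041 m and z of bit0 in the frame of dish between 0.002 and 0.045 m and x of bit1 in the frame of dish between -0.041 and 0.041 m and y of bit1 in the frame of dish between -0.041 and 0.041 m and z of bit1 in the frame of dish between 0.002 and 0.045 m and x of bit2 in the frame of dish between -0.041 and 0.041 m and y of bit2 in the frame of dish between -0.041 and 0.041 m and z of bit2 in the frame of dish between 0.002 and 0.045 m and x of bit3 in the frame of dish between -0.041 and 0.041 m and y of bit3 in the frame of dish between -0.041 and 0.041 m and z of bit3 in the frame of dish between 0.002 and 0.045 m and x of bit4 in the frame of dish between -0.041 and 0.041 m and y of bit4 in the frame of dish between -0.041 and 0.041 m and z of bit4 in the frame of dish between 0.002 and 0.045 m and x of bit5 in the frame of dish between -0.041 and 0.041 m and y of bit5 in the frame of dish between -0.041 and 0.041 m and z of bit5 in the frame of dish between 0.002 and 0.045 m), for 0.2 s.
3. the scoop stands level on the bench again, off the heat board (height (world z) of scoop between -0.004 and 0.005 m and angle between scoop's own z axis and vertical below 0.08 rad), for 0.2 s.
At the end, for the whole second after the job is handed in: Ends holding: the fingers press the dish with over 2 N on each brick, flat (0.05 rad), its far right corner within 4 mm of the bricks' corner each way, down and at rest, all six offcuts in it; the scoop stands level (0.08 rad) on the bench off the board (all of step 2 and all of step 3 and contact force between dish and far_brick above 2 N and contact force between dish and side_brick above 2 N and contact force between the fingers and dish above 1 N and angle between the x axis of dish and the x axis of hearth, either way round below 0.05 rad and x of dish_corner in the frame of corner between -0.004 and 0.004 m and y of dish_corner in the frame of corner between -0.004 and 0.004 m and z of dish_corner in the frame of corner between -0.004 and 0.004 m and linear speed of dish below 0.02 m/s); the arm keeps its last pose, push and grip.
It fails at once if the flux pot is moved by more than 30 mm (distance of flux_pot from where it was at the start of the episode above 0.03 m).
It fails at once if the soldering tweezers is moved by more than 30 mm (distance of soldering_tweezers from where it was at the start of the episode above 0.03 m).
It also fails if it takes over 72 s, if anything falls off the work surface, if the arm or the gripper's body presses on something with over 40 N, if the wrist force passes 120 N, or if a joint passes its speed limit or range.

## Robot

A 7-joint arm with a two-finger parallel gripper is mounted at the origin on a cart in front of the work surface, level with it; the furniture and walls round the work are solid. World frame = base frame: x ahead of the robot, y to its left, z up, the work surface at z = 0. Lengths are in m, angles in rad, forces in N, time in s.
With the tool pointing down it reaches from about 0.4 to 0.85 m from the base axis. Payload 10.4 kg.
Tool frame: the origin (TCP) lies at the very end of the fingers, on their centre line; the grasp point (between the pads) lies r.tcp_to_grasp behind it (r.tcp_to_grasp is the distance from the TCP to the grasp point, in m); z points along the fingers, y is the line along which they close (so a half turn about z gives the same grasp; the last joint's range is limited). The gripper opens to 87 mm and grips with 3 to 60 N. Pads are 19 mm wide; open, the fingers measure 117 mm over their backs; the gripper's body (75 mm by 190 mm) begins 51 mm behind the grasp point.
Start: joints at [1.182, 0.332, -0.065, 1.46, 0.022, 1.35, -0.088], TCP at [0.224, -0.584, 0.223] pointing down, gripper open.
Joint ranges: [-2.6, 2.6], [-0.5, 2.12], [-1.47, 1.34], [0.16, 2.42], [-1.27, 4.41], [0.06, 2.06], [-2.6, 2.6]. Speed limits (rad/s): [2.22, 2.22, 2.79, 2.79, 3.14, 3.14, 3.14].

## Interface

Orientations are given as a unit quaternion [x, y, z, w].
In Python, from bench import monitor, cams, ticket, r gives the robot as it stands.
- The arm moves only by the shell command python3 -m crank 'ROWS' [OPENING] [FORCE]. ROWS is a JSON object whose one key "steps" holds a list of rows, each a list of 2 entries, a list of its own where there are three numbers: the shift along the world's x, y, z in units of 25 mm (1.0 is 25 mm), then the turn, a rotation vector about the world's x, y, z in units of 5 degrees (1.0 is 5 degrees). In form: {"steps": [[[x, y, z], [ax, ay, az]], ...]}. A call has 1 to 10 rows; each row shifts and turns the commanded pose from where the row before left it; what a row does not reach is not made up. A row lasts 1/12 s, in which the tool goes at most 41.7 mm and 7.16 degrees, less where a joint would pass 70% of its speed; a pose out of reach is approached as far as the arm can. A call is refused whole if a number of a shift passes 1 or a number of a turn 1, either way. A call with a gripper value outside its range is refused whole. OPENING is the finger opening in mm, from 0 to 87, set as the call begins (- or left out, the last holds). The fingers move at their own pace and stop on an object; FORCE is the grip in N (left out, the last holds). Time passes only in rows, so rows that do not move let the fingers close. It gives the time, the measured TCP pose, the force, the opening and the grip force at its end, in the units of the state.
- monitor.read_state(): the state, without advancing time (a new reading comes with each control period).
- cams.camera(name): name is "scene" or "side" or "wrist"; returns a dict with "pixels" (420x560x3 uint8, blue, green, red), "z_map" (420x560 float32, m along the optical axis (not along the pixel's ray), 0 where there is no reading), "vfov" (degrees; the focal length in pixels is half the picture's height over the tangent of half this angle, whatever the lens; pixels are square), "cx", "cy" (the principal point, pixels), "T" (4x4, takes a point from camera to world coordinates). Camera axes: x right, y up, looking along -z (the intrinsics and any distortion apply to the point x, -y, -z); pixel columns grow to the right and rows downward; lengths in m; the calibration is good to about 2 mm. A picture is of the moment at which its call begins.
- ticket.close_job(): hands the job in; it is judged then, once.
The state is a dict: "time": time; "joint_positions": joint angles; "joint_vel": joint speeds; "joint_torque": joint torques, N m; "ee_pos": TCP position; "eef_rot": TCP orientation; "ft_force": force on the tool from outside, world axes, zero at the start; "torque": the same for the moment, N m; "width": finger opening in m; "grip_force": force on a finger pad.
Only numpy, scipy, OpenCV 4.12 (cv2) and the standard library are available. Lean on these libraries where they do the work, as an engineer would, in place of code of your own. Each camera call takes 0.05 s, during which the arm holds its last target. There are 200 camera calls.

## Working session

There is one attempt and no reset: what is moved stays moved. The work goes in short steps, Python scripts to look and compute and a shell command to move; the robot and the scene stay as the last step left them, time stands still between calls to the robot, and variables do not carry over. Pictures are saved under pics/ and viewed, at most 10 in all, crops included, and the job is handed in when it is done.

```bash
ls; mkdir -p pics
cat > h.py <<'E'
from bench import monitor, cams, ticket, r
import numpy as np, cv2
def cam(n):
    c=cams.camera(n); im=np.array(c["pixels"]); z=np.array(c["z_map"]); T=np.array(c["T"])
    f=im.shape[0]/2/np.tan(np.radians(c["vfov"])/2)
    v,u=np.indices(z.shape)
    P=np.stack([(u-c["cx"])/f*z,-(v-c["cy"])/f*z,-z],-1)@T[:3,:3].T+T[:3,3]
    P[z<=0]=np.nan
    return im,z,P,c
E
python3 - <<'E'
from h import *
s=monitor.read_state(); print(s); print(r.tcp_to_grasp)
for n in("scene","side","wrist"):
    im,z,P,c=cam(n); cv2.imwrite(f"pics/{n}0.png",im); np.savez(f"{n}0.npz",im=im,P=P)
    print(n,[ (k,v if k!='T' else np.round(v,3).tolist()) for k,v in c.items() if k not in("pixels","z_map")])
ims=[cv2.imread(f"pics/{n}0.png") for n in("scene","side")]
E
```

```text
pics
{'time': 0.0, 'joint_positions': array([ 1.18241311,  0.33286872, -0.06473338,  1.46092922,  0.0216164 ,
        1.34994643, -0.08848572]), 'joint_vel': array([-9.44370520e-05,  2.79621332e-04, -2.83164692e-03, -3.98168296e-04,
       -1.13207861e-03,  8.10828365e-04,  1.37171713e-04]), 'joint_torque': array([-7.21642245e-04, -6.23248672e+01,  2.41085660e-02, -3.89904284e+01,
       -6.12974307e-02,  3.96393193e-02,  2.10000726e-04]), 'ee_pos': array([ 0.22341452, -0.58327698,  0.2217618 ]), 'eef_rot': array([ 9.83315255e-01,  1.81908163e-01, -1.68726073e-04, -7.07798687e-04]), 'ft_force': array([ 0.92768666,  0.19940251, -0.15247361]), 'torque': array([-0.03977788, -0.02175528,  0.04916492]), 'grip_force': 0.0, 'width': 0.08743947790388819}
0.0187
scene [('vfov', 52.947639159718555), ('cx', 279.66922769247134), ('cy', 208.36939197646504), ('T', [[-0.739, 0.348, -0.577, 0.02], [-0.674, -0.384, 0.632, 0.52], [-0.001, 0.855, 0.518, 0.575], [0.0, 0.0, 0.0, 1.0]])]
side [('vfov', 57.63442982546706), ('cx', 281.5315525613786), ('cy', 213.19419300767325), ('T', [[-0.995, 0.054, -0.085, 0.439], [-0.1, -0.62, 0.778, 0.789], [-0.011, 0.782, 0.623, 0.737], [0.0, 0.0, 0.0, 1.0]])]
wrist [('vfov', 64.04418806287467), ('cx', 281.5776928968574), ('cy', 205.71332127652852), ('T', [[0.356, 0.894, 0.272, 0.298], [-0.934, 0.341, 0.103, -0.556], [-0.001, -0.291, 0.957, 0.385], [0.0, 0.0, 0.0, 1.0]])]
```

View pics/scene0.png

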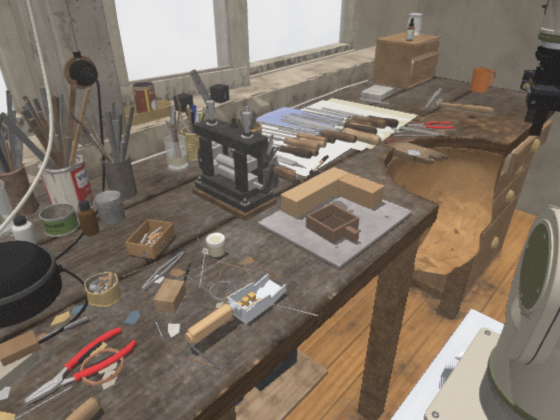

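View pics/side0.png

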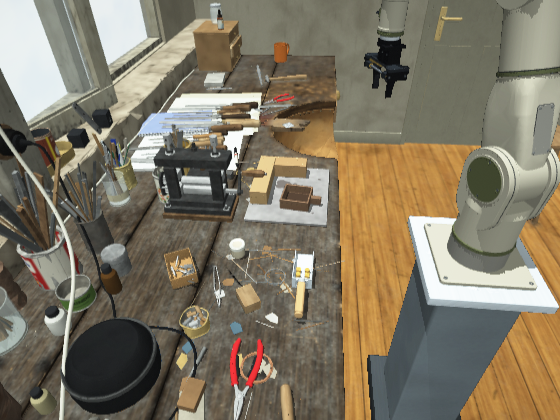

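The scene view shows the scoop at (230,315), with its handle toward +y (lower left) and spout toward the hearth. The dish is at (333,222) with its lug toward the robot at (350,232), the bricks are at (330,190), and the crank is at (315,175). The side view shows the scoop at (303,270), its handle at (301,300) and the dish at (297,197).

```bash
cat > m.py <<'E'
from h import *
A={n:np.load(f"{n}0.npz") for n in("scene","side")}
def pts(n,box,hl,hh,zl,zh):
    im,P=A[n]["im"],A[n]["P"]; u0,v0,u1,v1=box
    hsv=cv2.cvtColor(im,cv2.COLOR_BGR2HSV)
    m=cv2.inRange(hsv,np.array(hl),np.array(hh))>0
    b=np.zeros_like(m); b[v0:v1,u0:u1]=1
    m&=b&(P[...,2]>zl)&(P[...,2]<zh)
    return P[m]
def rep(name,p):
    if len(p)<5: print(name,len(p)); return
    rc=cv2.minAreaRect((p[:,:2]*1000).astype(np.float32))
    print(name,len(p),"rect c",np.round(rc[0],1),"s",np.round(rc[1],1),"a",round(rc[2],1),"z",np.round(np.percentile(p[:,2],[2,50,98])*1000,1))
any_=((0,0,0),(180,255,255))
rep("handle sc",pts("scene",(180,295,245,345),(8,90,110),(25,255,255),.03,.05))
rep("handle si",pts("side",(285,280,315,325),(8,90,110),(25,255,255),.03,.05))
rep("scoop walls sc",pts("scene",(222,270,295,325),*any_,.022,.045))
rep("scoop walls si",pts("side",(285,245,320,290),*any_,.022,.045))
rep("bricks sc",pts("scene",(270,160,390,220),*any_,.054,.066))
rep("bricks si",pts("side",(240,150,312,210),*any_,.054,.066))
rep("dishtop sc",pts("scene",(295,190,370,250),*any_,.042,.05))
rep("dishtop si",pts("side",(275,182,330,215),*any_,.042,.05))
rep("lug sc",pts("scene",(295,190,370,250),*any_,.036,.0415))
rep("lug si",pts("side",(275,182,330,215),*any_,.036,.0415))
rep("board sc",pts("scene",(250,170,420,270),*any_,.0075,.013))
rep("board si",pts("side",(235,140,340,235),*any_,.0075,.013))
# cropped enlarged view
a=A["scene"]["im"][150:350,170:430]; cv2.imwrite("pics/crop1.png",cv2.resize(a,None,fx=3,fy=3,interpolation=cv2.INTER_CUBIC))
for k,(u,v) in dict(crank_sc=(302,172),pot=(215,240)).items():
    print(k,np.round(A["scene"]["P"][v,u],3))
print("crank", [np.round(A["side"]["P"][v,u],3).tolist() for u,v in((245,172),(255,175),(262,175))])
E
python3 m.py
```

```text
handle sc 510 rect c [458.2 219.9] s [89.9 19.5] a 90.0 z [30.9 39.8 42.3]
handle si 121 rect c [462.  221.5] s [91.  19.5] a 89.2 z [30.5 37.6 41.3]
scoop walls sc 575 rect c [458.2 124.4] s [147.3  52.3] a 89.3 z [22.4 30.6 41.7]
scoop walls si 203 rect c [461.1 125.5] s [ 50.4 148.2] a 0.1 z [22.2 32.4 41.6]
bricks sc 1367 rect c [ 617.5 -318.7] s [269.5 245.8] a 51.2 z [54.7 58.8 61.2]
bricks si 806 rect c [ 567.8 -250.7] s [265.3 165.1] a 83.7 z [54.3 57.5 60.3]
dishtop sc 395 rect c [ 516.8 -231.9] s [190.6 142.6] a 86.5 z [42.2 44.5 49.6]
dishtop si 110 rect c [ 497.8 -182.1] s [91.4 89.2] a 82.3 z [42.  43.5 46.5]
lug sc 351 rect c [ 502.1 -231.7] s [191.1 172.7] a 88.4 z [36.1 38.7 41.3]
lug si 115 rect c [ 481.3 -179.4] s [ 89.8 118. ] a 81.7 z [36.1 38.5 41.3]
board sc 3716 rect c [ 592.1 -241.8] s [314.9 397.2] a 88.5 z [ 7.6  9.1 11.8]
board si 1355 rect c [ 581.3 -295.7] s [428.6 368.9] a 88.7 z [ 7.5  8.6 12.2]
crank_sc [ 0.754 -0.386  0.001]
pot [0.636 0.056 0.035]
crank [[0.649, -0.155, 0.13], [0.619, -0.15, 0.125], [0.598, -0.153, 0.124]]
```

View pics/crop1.png

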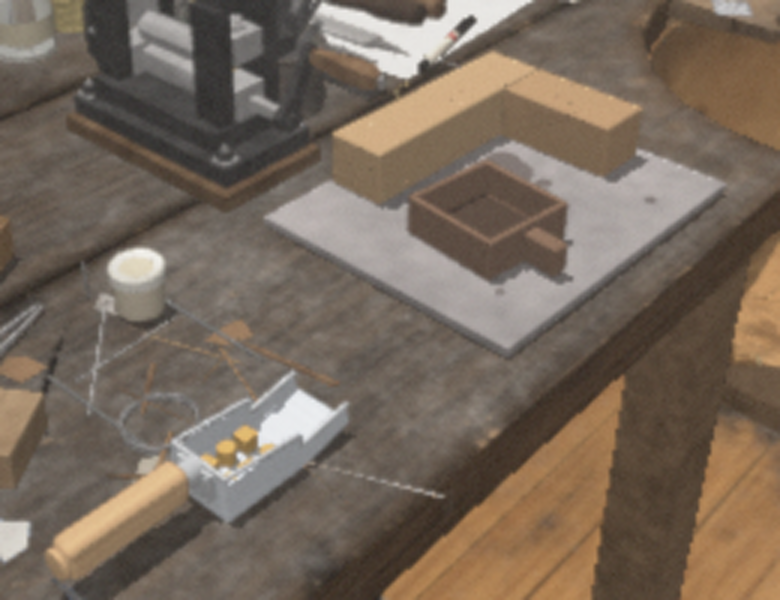

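The crop shows the scoop with its spout toward -y and the bits in the rear of the trough, near crop (240,445). The dish is slightly turned, with its lug at crop (550,240), and the crank handle end is at crop (320,65). I'll fit the brick faces and the dish edges, and start moving toward the scoop.

```bash
python3 -m crank '{"steps":[[[0.95,1,0],[0,0,0.7]],[[0.95,1,0],[0,0,0.7]],[[0.95,1,0],[0,0,0.7]],[[0.95,1,0],[0,0,0.7]],[[0.95,1,0],[0,0,0.7]],[[0.95,1,0],[0,0,0.7]],[[0.95,1,0],[0,0,0.7]],[[0.95,1,0],[0,0,0.7]],[[0.95,1,0],[0,0,0.7]],[[0.95,1,0],[0,0,0.7]]]}' 87 30
cat > m2.py <<'E'
from h import *
import sys
def wrist(tag):
    im,z,P,c=cam("wrist"); np.savez(f"{tag}.npz",im=im,P=P); cv2.imwrite(f"pics/{tag}.png",im); return im,P
if __name__=="__main__":
    im,P=wrist(sys.argv[1])
E
python3 m2.py w1
python3 - <<'E'
import numpy as np,cv2
from h import *
for n in("scene0","side0","w1"):
    d=np.load(n+".npz"); im,P=d["im"],d["P"]
    # normals via smoothed gradients
    du=np.roll(P,-2,1)-np.roll(P,2,1); dv=np.roll(P,-2,0)-np.roll(P,2,0)
    N=np.cross(du,dv); N/=np.linalg.norm(N,axis=-1,keepdims=True)+1e-12
    hsv=cv2.cvtColor(im,cv2.COLOR_BGR2HSV)
    buff=(hsv[...,1]>60)&(hsv[...,2]>90)
    roi=(P[...,0]>.38)&(P[...,0]<.66)&(P[...,1]>-.42)&(P[...,1]<-.05)
    zf=(P[...,2]>.018)&(P[...,2]<.052)
    top=roi&(P[...,2]>.055)&(P[...,2]<.065)
    print(n,"top x",np.round(np.percentile(P[top][:,0],[1,99]),4),"y",np.round(np.percentile(P[top][:,1],[1,99]),4),top.sum())
    for ax,lab in((0,"far"),(1,"side")):
        m=roi&zf&buff&(abs(N[...,ax])>.9)
        p=P[m]
        if len(p)<20: print(lab,len(p)); continue
        for _ in range(4):
            k=np.polyfit(p[:,1-ax],p[:,ax],1); res=p[:,ax]-np.polyval(k,p[:,1-ax]); 
            p=p[abs(res)<max(.003,1.5*res.std())]
        print(lab,len(p),"slope deg",np.degrees(np.arctan(k[0])),"at range",np.round([p[:,1-ax].min(),p[:,1-ax].max()],3),"vals",np.round(np.polyval(k,[p[:,1-ax].min(),p[:,1-ax].max()]),4),res.std())
E
```

```text
time: 0.98
ee_pos: [0.4619, -0.3322, 0.2225]
eef_rot: [0.882, 0.47, -0.0, 0.0]
ft_force: [0.5, -0.9, -0.5]
width: 0.087
grip_force: 0.0
scene0 top x [0.4738 0.6386] y [-0.3766 -0.1622] 1317
far 520 slope deg 16.786532103710513 at range [-0.322 -0.163] vals [0.5411 0.5893] 0.03254967642528036
side 833 slope deg 0.21180166934429376 at range [0.422 0.632] vals [-0.2378 -0.237 ] 0.08033527432082035
side0 top x [0.4793 0.641 ] y [-0.3758 -0.1612] 756
far 81 slope deg 1.7364750968947413 at range [-0.329 -0.157] vals [0.5852 0.5904] 0.0006049591014884618
side 477 slope deg 14.254209952215769 at range [0.429 0.637] vals [-0.2654 -0.2125] 0.07898496583533578
w1 top x [0.4778 0.6383] y [-0.3798 -0.2304] 16641
far 905 slope deg -40.64897594532854 at range [-0.323 -0.144] vals [0.6152 0.4615] 0.020357806579718092
side 438 slope deg -47.98624194833507 at range [0.423 0.585] vals [-0.1748 -0.3543] 0.0197406999462128
```

View pics/w1.png

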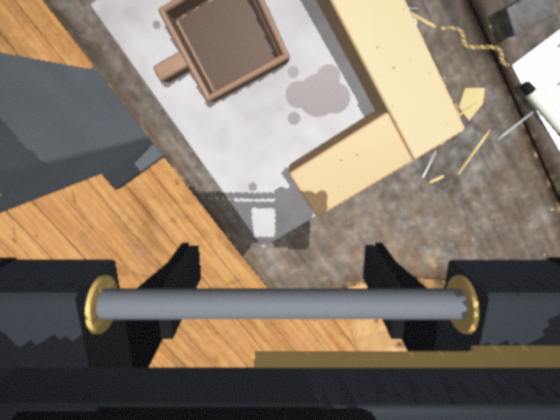

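The wrist view shows the bricks' inner corner at (382,112), the side brick at (350,165) and the dish at (225,45). I'll stop over the dish for one more measurement, then go on to the scoop.

```bash
python3 -m crank '{"steps":[[[0,1,0.3],[0,0,1]],[[0,1,0.3],[0,0,1]],[[0,1,0.3],[0,0,1]],[[0,0.8,0.3],[0,0,1]],[[-1,0.4,0.3],[0,0,1]],[[-1,0,0.3],[0,0,1]],[[-1,0,0],[0,0,0.8]],[[-0.5,0,0],[0,0,0]],[[0,0,0],[0,0,0]]]}'
python3 m2.py w2
cat > fit.py <<'E'
import numpy as np,cv2,sys
d=np.load(sys.argv[1]+".npz"); im,P=d["im"],d["P"]
x,y,z=P[...,0],P[...,1],P[...,2]
hsv=cv2.cvtColor(im,cv2.COLOR_BGR2HSV)
top=(z>.055)&(z<.066)&(x>.4)&(x<.66)&(y>-.4)&(y<-.1)
p=P[top]
def edge(a,b,lo,hi,sgn):
    e=[]
    for q in np.arange(lo,hi,.004):
        s=p[(p[:,a]>q)&(p[:,a]<q+.004)][:,b]
        if len(s)>8: e.append((q+.002,np.percentile(s*sgn,1.5)*sgn))
    e=np.array(e)
    if len(e)<5: return None
    for _ in range(4):
        k=np.polyfit(e[:,0],e[:,1],1); rs=e[:,1]-np.polyval(k,e[:,0]); e=e[abs(rs)<max(.0015,1.5*rs.std())]
    print("deg",np.degrees(np.arctan(k[0])).round(2),"n",len(e),"ends",np.round(e[[0,-1]],4).tolist(),rs.std().round(5)); return k
kf=edge(1,0,-.29,-.17,1)   # far: x(y)
ks=edge(0,1,.49,.575,-1)   # side: y(x)
if kf is not None and ks is not None:
    cy=(ks[0]*kf[1]+ks[1])/(1-ks[0]*kf[0]); print("corner",np.polyval(kf,cy).round(4),cy.round(4))
rim=(z>.041)&(z<.051)&(x>.38)&(x<.575)&(y<-.09)&(y>-.235)
n,l,st,_=cv2.connectedComponentsWithStats(rim.astype(np.uint8))
i=1+np.argmax(st[1:,4]); q=P[l==i]
rc=cv2.minAreaRect((q[:,:2]*1000).astype(np.float32)); print("rim",len(q),rc,"z",np.median(q[:,2]))
lug=(z>.034)&(z<.0415)&(x>.36)&(x<.47)&(y<-.09)&(y>-.235); g=P[lug]
if len(g): print("lug",len(g),np.round(np.percentile(g[:,:2],[2,50,98],axis=0),4).tolist())
E
python3 fit.py w2; echo; python3 fit.py w1
```

```text
time: 1.78
ee_pos: [0.3713, -0.2293, 0.2679]
eef_rot: [0.708, 0.706, -0.001, 0.0]
ft_force: [1.1, -1.0, -0.2]
width: 0.0869
grip_force: 0.0
deg 1.45 n 30 ends [[-0.288, 0.5857], [-0.172, 0.5883]] 0.00017
deg -1.7 n 19 ends [[0.504, -0.3251], [0.576, -0.3266]] 0.00018
corner 0.5844 -0.3274
rim 1761 ((496.7572937011719, -186.60679626464844), (90.0846939086914, 91.011962890625), 82.55709075927734) z 0.04610604897006387
lug 491 [[0.4209, -0.2211], [0.441, -0.1787], [0.46, -0.1439]]

deg 0.99 n 18 ends [[-0.288, 0.5862], [-0.22, 0.5871]] 0.00016
deg -1.34 n 22 ends [[0.492, -0.3251], [0.576, -0.3271]] 0.00016
corner 0.5855 -0.3274
rim 1901 ((495.695068359375, -186.09945678710938), (90.36952209472656, 93.72868347167969), 82.4290771484375) z 0.04602268620041061
lug 714 [[0.4221, -0.2263], [0.441, -0.1794], [0.4661, -0.1434]]
```

View pics/w2.png

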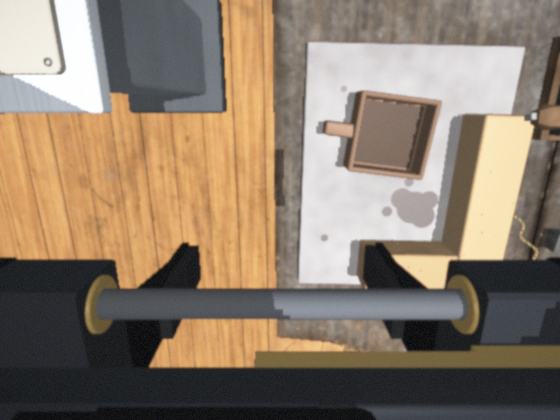

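The wrist view is unobstructed: dish at (395,133) with its lug at (338,128), brick corner near (450,240), crank tip at (540,117). That puts the corner at (0.585, -0.327), the hearth yaw at about -1.4°, and the dish at (0.4965, -0.1865) with a yaw of -7.5°. Next is the scoop.

```bash
python3 -m crank '{"steps":[[[0.4,1,0],[0,0,0]],[[0.4,1,0],[0,0,0]],[[0.4,1,0],[0,0,0]],[[0.4,1,0],[0,0,0]],[[0.4,1,0],[0,0,0]],[[0.4,1,0],[0,0,0]],[[0.4,1,0],[0,0,0]],[[0.4,1,-0.3],[0,0,0]],[[0.3,1,-0.5],[0,0,0]],[[0,1,-0.5],[0,0,0]]]}' | head -2
python3 -m crank '{"steps":[[[0,1,-0.3],[0,0,0]],[[0,1,0],[0,0,0]],[[0,1,0],[0,0,0]],[[0,1,0],[0,0,0]],[[0,0,0],[0,0,0]],[[0,0,0],[0,0,0]]]}'
python3 m2.py w3
python3 - <<'E'
import numpy as np,cv2
from h import *
d=np.load("w3.npz"); im,P=d["im"],d["P"]
x,y,z=P[...,0],P[...,1],P[...,2]
hsv=cv2.cvtColor(im,cv2.COLOR_BGR2HSV)
roi=(x>.42)&(x<.5)&(y>.04)&(y<.28)
for lab,m in(("handle",roi&(z>.03)&(z<.046)&(hsv[...,1]>90)&(y>.16)),("trough",roi&(z>.015)&(z<.031)&(y<.17)),("bits",roi&(hsv[...,1]>110)&(y<.155)&(z<.028)&(z>.006))):
    p=P[m]; 
    if len(p)>5: print(lab,len(p),cv2.minAreaRect((p[:,:2]*1000).astype(np.float32)),np.percentile(p[:,2],[2,50,98]).round(4))
w=np.load("w2.npz"); P=w["P"]; m=(P[...,2]>.1)&(P[...,2]<.16)&(P[...,0]>.55)&(P[...,0]<.7); p=P[m]; print("crank",len(p),p.min(0) if len(p) else 0,p.max(0) if len(p) else 0)
s=monitor.read_state(); print(s["joint_positions"].round(3))
E
```

```text
time: 2.67
ee_pos: [0.4627, 0.0234, 0.2347]
time: 3.17
ee_pos: [0.4612, 0.1233, 0.2274]
eef_rot: [0.706, 0.708, 0.0, -0.001]
ft_force: [-0.0, -0.1, -0.4]
width: 0.0871
grip_force: 0.0
trough 1011 ((459.7419128417969, 105.7088851928711), (113.75653076171875, 50.19379425048828), 89.29024505615234) [0.0152 0.0173 0.0307]
bits 395 ((460.2580871582031, 124.90006256103516), (44.1778678894043, 31.736095428466797), 89.74132537841797) [0.015  0.0166 0.0181]
crank 707 [ 0.58581838 -0.17329307  0.1199322 ] [ 0.61532202 -0.15202167  0.13859396]
[ 0.481  0.058 -0.849  1.792  0.044  1.311 -0.378]
```

View pics/w3.png

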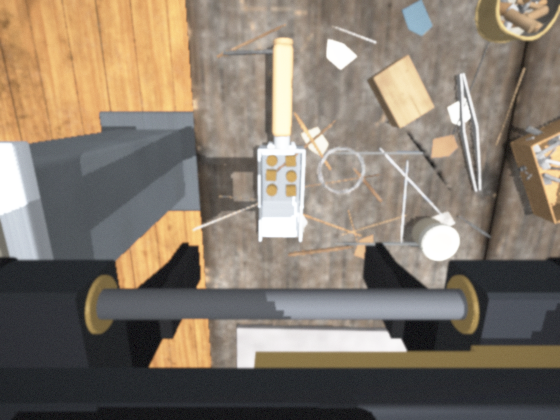

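The wrist view shows the scoop upright in the frame, handle at (282,90), trough at (280,190), six bits near (281,175), pot at (437,240) and tweezers at (470,135). I'll descend on the grip point at about (0.460, 0.197) and close with 60 N.

```bash
python3 -m crank '{"steps":[[[0,1,-0.5],[0,0,0]],[[-0.05,1,-1],[0,0,0]],[[0,0.95,-1],[0,0,0]],[[0,0,-1],[0,0,0]],[[0,0,-1],[0,0,0]],[[0,0,-1],[0,0,0]],[[0,0,-1],[0,0,0]],[[0,0,-1],[0,0,0]],[[0,0,-0.7],[0,0,0]],[[0,0,-0.4],[0,0,0]]]}'
python3 -m crank '{"steps":[[[0,0,0],[0,0,0]],[[0,0,0],[0,0,0]]]}'
python3 -m crank '{"steps":[[[0,0,0],[0,0,0]],[[0,0,0],[0,0,0]],[[0,0,0],[0,0,0]],[[0,0,0],[0,0,0]],[[0,0,0],[0,0,0]],[[0,0,0],[0,0,0]],[[0,0,0],[0,0,0]],[[0,0,0],[0,0,0]]]}' 0 60
```

```text
time: 4.05
ee_pos: [0.4592, 0.1935, 0.0102]
eef_rot: [0.708, 0.706, -0.001, -0.001]
ft_force: [-0.7, -1.0, 0.2]
width: 0.087
grip_force: 0.0
time: 4.22
ee_pos: [0.4602, 0.1948, 0.0128]
eef_rot: [0.708, 0.707, -0.0, -0.0]
ft_force: [-0.2, 0.2, 0.9]
width: 0.0873
grip_force: 0.0
time: 4.88
ee_pos: [0.4598, 0.1951, 0.0126]
eef_rot: [0.707, 0.707, 0.0, 0.0]
ft_force: [-0.5, 0.4, -0.2]
width: 0.042
grip_force: 0.0
```

```bash
python3 -m crank '{"steps":[[[0,0,0],[0,0,0]],[[0,0,0],[0,0,0]],[[0,0,0],[0,0,0]],[[0,0,0],[0,0,0]],[[0,0,0],[0,0,0]],[[0,0,0],[0,0,0]],[[0,0,0],[0,0,0]]]}'
python3 -m crank '{"steps":[[[0,0,0.2],[0,0,0]],[[0,0,0.4],[0,0,0]],[[0,0,0.6],[0,0,0]],[[0,0,0.6],[0,0,0]],[[0,0,0.6],[0,0,0]],[[0,0,0.6],[0,0,0]],[[0,0,0.4],[0,0,0]],[[0,0,0.2],[0,0,0]],[[0,0,0],[0,0,0]]]}'
python3 m2.py w4
python3 - <<'E'
import numpy as np,cv2
d=np.load("w4.npz"); im,P=d["im"],d["P"]; x,y,z=P[...,0],P[...,1],P[...,2]
m=(x>.42)&(x<.5)&(y<.15)&(y>.04)&(z>.09)&(z<.18); p=P[m]
k=np.linalg.lstsq(np.c_[p[:,:2],np.ones(len(p))],p[:,2],rcond=None)[0]; print(len(p),k, p.min(0),p.max(0))
E
```

```text
time: 5.47
ee_pos: [0.4599, 0.1952, 0.0126]
eef_rot: [0.707, 0.707, 0.0, 0.0]
ft_force: [1.0, -1.4, -0.5]
width: 0.0199
grip_force: 60.0
time: 6.22
ee_pos: [0.4604, 0.1952, 0.1037]
eef_rot: [0.707, 0.707, 0.001, 0.001]
ft_force: [0.1, -0.2, -2.0]
width: 0.0192
grip_force: 60.0Traceback (most recent call last):
  File "<stdin>", line 4, in <module>
    return umr_minimum(a, axis, None, out, keepdims, initial, where)
ValueError: zero-size array to reduction operation minimum which has no identity
```

View pics/w4.png

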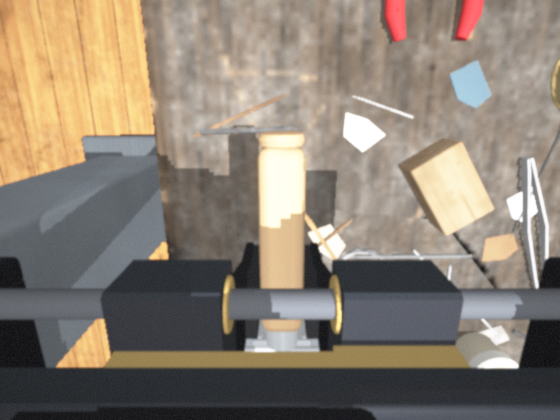

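The wrist view shows the handle held between the fingers (brown below (282,210)), with a width of 19 mm. I'll carry the scoop level toward the dish, then check with the scene camera that it isn't sagging.

```bash
python3 -m crank '{"steps":[[[0,-0.2,0],[0,0,0]],[[0.1,-0.4,0],[0,0,0]],[[0.12,-0.5,0],[0,0,0]],[[0.12,-0.5,0],[0,0,0]],[[0.12,-0.5,0],[0,0,0]],[[0.12,-0.5,0],[0,0,0]],[[0.12,-0.5,0],[0,0,0]],[[0.12,-0.5,0],[0,0,0]],[[0.12,-0.5,0],[0,0,0]],[[0.12,-0.5,0],[0,0,0]]]}' | head -3
python3 -m crank '{"steps":[[[0.06,-0.5,0.1],[0,0,0]],[[0,-0.5,0.1],[0,0,0]],[[0,-0.5,0.1],[0,0,0]],[[0,-0.5,0.1],[0,0,0]],[[0,-0.5,0],[0,0,0]],[[0,-0.5,0],[0,0,0]],[[0,-0.5,0],[0,0,0]],[[0,-0.4,0],[0,0,0]],[[0,-0.3,0],[0,0,0]],[[0,-0.2,0],[0,0,0]]]}'
python3 - <<'E'
from h import *
im,z,P,c=cam("scene"); cv2.imwrite("pics/s2.png",cv2.resize(im[120:320,200:480],None,fx=2.8,fy=2.8))
np.savez("s2.npz",im=im,P=P)
x,y,z=P[...,0],P[...,1],P[...,2]
hsv=cv2.cvtColor(im,cv2.COLOR_BGR2HSV)
m=(x>.44)&(x<.54)&(y<.0)&(y>-.18)&(z>.075)&(z<.17)
for a in np.arange(-.18,0,.015):
    q=P[m&(y>a)&(y<a+.015)]
    if len(q): print(round(a,3),len(q),np.percentile(q[:,2],[3,97]).round(4),np.percentile(q[:,0],[3,97]).round(4))
print(monitor.read_state()["joint_positions"].round(2))
E
```

```text
time: 7.1
ee_pos: [0.486, 0.0782, 0.1018]
eef_rot: [0.708, 0.707, -0.001, -0.0]
time: 7.93
ee_pos: [0.4875, -0.0312, 0.1122]
eef_rot: [0.708, 0.706, -0.0, -0.0]
ft_force: [1.3, 0.2, -2.2]
width: 0.0194
grip_force: 60.0
-0.18 20 [0.1069 0.1225] [0.4595 0.4637]
-0.165 25 [0.1025 0.1216] [0.4597 0.4616]
-0.15 28 [0.1008 0.1174] [0.4592 0.4614]
-0.135 40 [0.0993 0.1182] [0.4598 0.5088]
-0.12 37 [0.0988 0.1179] [0.4596 0.5082]
-0.105 47 [0.1002 0.1171] [0.4595 0.506 ]
-0.09 36 [0.0992 0.1168] [0.4596 0.4622]
-0.075 164 [0.0994 0.1337] [0.4606 0.4841]
-0.06 3 [0.1251 0.1307] [0.4758 0.4784]
-0.045 100 [0.1146 0.1621] [0.4606 0.4972]
-0.03 328 [0.1156 0.1674] [0.4608 0.5075]
-0.015 80 [0.1213 0.1414] [0.475  0.4917]
[ 0.68  0.21 -0.77  1.91  0.16  1.08 -0.16]
```

View pics/s2.png

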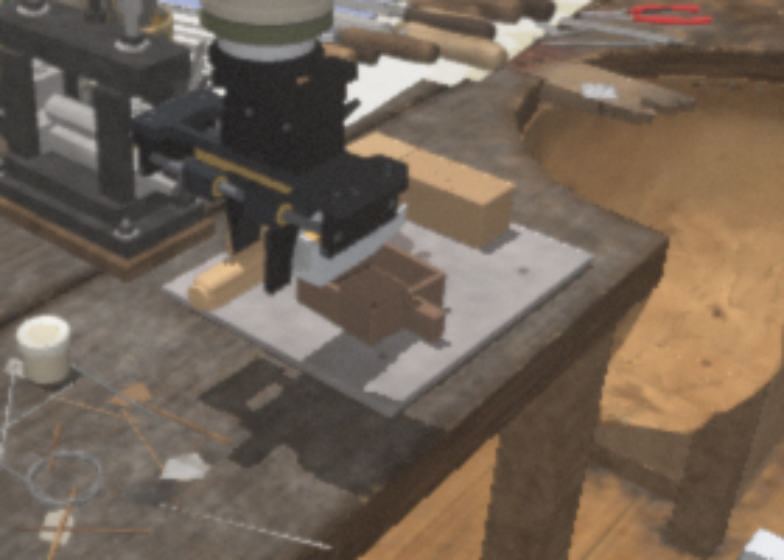

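The scene view shows the scoop level in the gripper, with its lip above the dish (crop (380,235)) and the handle at crop (220,285). Now I'll start tipping about +x, keeping the lip near (y -0.165, z about 0.07).

```bash
python3 -m crank '{"steps":[[[0.03,0,0.08],[0.5,0,0]],[[0.03,0,0.08],[1,0,0]],[[0.03,0,0.08],[1,0,0]],[[0.03,0,0.08],[1,0,0]],[[0,0,0],[0.5,0,0]],[[0,0,0],[0,0,0]],[[0,0,0],[0,0,0]]]}'
python3 - <<'E'
from h import *
from scipy.spatial.transform import Rotation as R
s=monitor.read_state(); M=R.from_quat(s["eef_rot"]).as_matrix(); print(M.round(3)); 
G=s["ee_pos"]-.0187*M[:,2]; f=-M[:,0]; u=-M[:,2]; print("lip",(G+.141*f-.019*u).round(4), s["joint_positions"].round(2))
E
```

```text
time: 8.57
ee_pos: [0.4907, -0.03, 0.1202]
eef_rot: [0.697, 0.696, 0.122, -0.123]
ft_force: [-0.4, 0.7, -2.0]
width: 0.0194
grip_force: 60.0
[[ 0.002  1.    -0.   ]
 [ 0.94  -0.001  0.341]
 [ 0.341 -0.001 -0.94 ]]
lip [ 0.4904 -0.1625  0.0718] [ 0.89  0.29 -0.77  1.87 -0.16  1.12  0.21]
```

```bash
python3 -m crank '{"steps":[[[0,-0.1,0.19],[0.5,0,0]],[[0,-0.1,0.19],[0.5,0,0]],[[0,-0.1,0.19],[0.5,0,0]],[[0,-0.1,0.19],[0.5,0,0]],[[0,-0.14,0.16],[0.5,0,0]],[[0,-0.14,0.16],[0.5,0,0]],[[0,-0.14,0.16],[0.5,0,0]],[[0,-0.14,0.16],[0.5,0,0]],[[0,0,0],[0,0,0]],[[0,0,0],[0,0,0]]]}' | head -3
python3 -m crank '{"steps":[[[0,-0.18,0.15],[0.5,0,0]],[[0,-0.18,0.15],[0.5,0,0]],[[0,-0.18,0.15],[0.5,0,0]],[[0,-0.18,0.15],[0.5,0,0]],[[0,0,0],[0,0,0]],[[0,0,0],[0,0,0]],[[0,0,0],[0,0,0]],[[0,0,0],[0,0,0]]]}'
python3 - <<'E'
from h import *
im,z,P,c=cam("scene"); im2,z2,P2,c2=cam("side")
a=cv2.resize(im[140:300,230:430],None,fx=2.8,fy=2.8); b=cv2.resize(im2[130:290,235:355],None,fx=2.8,fy=2.8)
cv2.imwrite("pics/s3.png",np.hstack([a,b])[:600,:800]); print(a.shape,b.shape)
E
```

```text
time: 9.4
ee_pos: [0.4909, -0.0532, 0.1554]
eef_rot: [0.665, 0.665, 0.241, -0.242]
time: 10.07
ee_pos: [0.4909, -0.0706, 0.1709]
eef_rot: [0.641, 0.642, 0.298, -0.298]
ft_force: [-0.4, -0.4, -1.1]
width: 0.02
grip_force: 60.0
(448, 560, 3) (448, 336, 3)
```

View pics/s3.png

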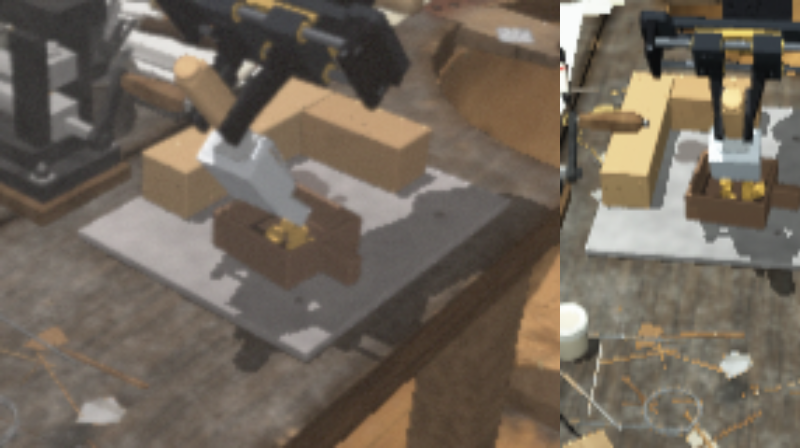

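The view shows brass in the dish under the lip (left panel (290,235)), and the wrist load has dropped by about 0.9 N, the weight of all six bits. I'll tip a little further, lift clear, untip and check the dish.

```bash
python3 -m crank '{"steps":[[[0,-0.1,0.5],[0.6,0,0]],[[0,0,0.4],[0.6,0,0]],[[0,0,0.2],[0,0,0]],[[0,0,-0.2],[0,0,0]],[[0,0,0.2],[0,0,0]],[[0,0,0],[0,0,0]],[[0,0.3,0.7],[0,0,0]],[[0,0.5,1],[0,0,0]],[[0,0.5,1],[-0.5,0,0]],[[0,0.5,0.6],[-1,0,0]]]}' | head -3
python3 -m crank '{"steps":[[[0,1,0.3],[-1,0,0]],[[0,1,0],[-1,0,0]],[[0,1,0],[-1,0,0]],[[0,1,0],[-1,0,0]],[[0,1,0],[-1,0,0]],[[0,1,0],[-1,0,0]],[[0,0.5,0],[-1,0,0]],[[0,0,0],[-1,0,0]],[[0,0,0],[-1,0,0]],[[0,0,0],[-0.7,0,0]]]}'
python3 - <<'E'
from h import *
from scipy.spatial.transform import Rotation as R
s=monitor.read_state(); print(R.from_quat(s["eef_rot"]).as_matrix().round(3),s["joint_positions"].round(2))
for n in("scene","side","wrist"):
    im,z,P,c=cam(n); cv2.imwrite(f"pics/{n}4.png",im)
    hsv=cv2.cvtColor(im,cv2.COLOR_BGR2HSV); x,y,zz=P[...,0],P[...,1],P[...,2]
    m=(cv2.inRange(hsv,(15,130,110),(32,255,255))>0)&(x>.35)&(x<.58)&(y<.3)&(y>-.4)&(zz<.06)
    k,l,st,_=cv2.connectedComponentsWithStats(m.astype(np.uint8))
    print(n,[(st[i,4],np.round(P[l==i].mean(0),3).tolist()) for i in range(1,k) if st[i,4]>3])
a=cv2.imread("pics/scene4.png")[150:300,250:430]; b=cv2.imread("pics/side4.png")[150:300,235:355]
cv2.imwrite("pics/s5.png",np.hstack([cv2.resize(a,None,fx=2.6,fy=2.6),cv2.resize(b,None,fx=2.6,fy=2.6)]))
E
```

```text
time: 11.0
ee_pos: [0.4908, -0.0298, 0.2812]
eef_rot: [0.646, 0.644, 0.29, -0.29]
time: 11.83
ee_pos: [0.4904, 0.1351, 0.289]
eef_rot: [0.706, 0.708, -0.001, 0.003]
ft_force: [-0.5, 0.4, -2.3]
width: 0.0195
grip_force: 60.0
[[-0.002  1.     0.003]
 [ 1.     0.002 -0.005]
 [-0.005  0.003 -1.   ]] [ 0.6   0.15 -1.05  1.62  0.13  1.45 -0.45]
scene [(np.int32(209), [0.567, -0.329, -0.901]), (np.int32(6), [0.548, -0.345, -0.903]), (np.int32(5), [0.528, -0.284, -0.902])]
side [(np.int32(15), [0.501, -0.186, 0.024]), (np.int32(48), [0.476, -0.182, 0.029])]
wrist []
```

View pics/s5.png

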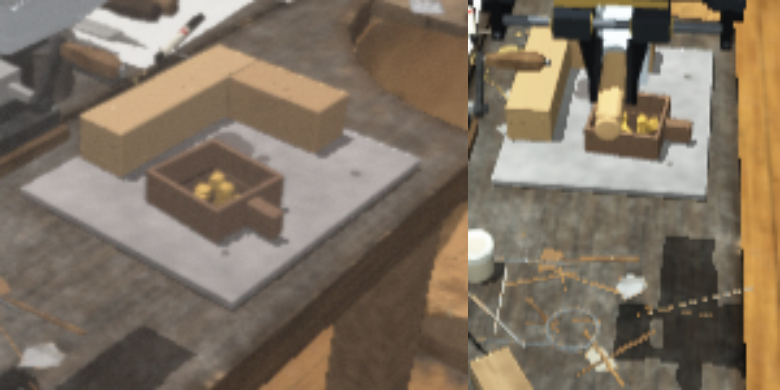

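The view shows brass in the dish at left panel (215,188), with none visible on the board. I'll take the scoop back above its old spot, weigh it at rest and look for leftover brass.

```bash
python3 -m crank '{"steps":[[[-0.4,0.6,-0.5],[0,0,0]],[[-0.4,0.6,-1],[0,0,0]],[[-0.4,0.6,-1],[0,0,0]],[[0,0.6,-1],[0,0,0]],[[0,0,-1],[0,0,0]],[[0,0,-1],[0,0,0]],[[0,0,-0.7],[0,0,0]],[[0,0,-0.3],[0,0,0]],[[0,0,0],[0,0,0]],[[0,0,0],[0,0,0]]]}'
python3 - <<'E'
from h import *
F=[]
for i in range(6):
    im,z,P,c=cam("scene"); F.append(monitor.read_state()["ft_force"])
print(np.mean(F,0).round(2)); cv2.imwrite("pics/s6.png",im)
hsv=cv2.cvtColor(im,cv2.COLOR_BGR2HSV); x,y,zz=P[...,0],P[...,1],P[...,2]
m=(cv2.inRange(hsv,(15,110,90),(32,255,255))>0)
for lab,b in(("scoop",(x>.43)&(x<.49)&(y<.165)&(y>.04)&(zz>.04)&(zz<.16)),("dish",(x>.44)&(x<.55)&(y<-.13)&(y>-.24)&(zz<.05))):
    p=P[m&b]; print(lab,len(p), p.mean(0).round(3) if len(p) else 0)
b=(x>.43)&(x<.49)&(y<.165)&(y>.03)&(zz>.05)&(zz<.16)
q=P[b]; print(len(q), np.median(hsv[b],axis=0))
for a in np.arange(.03,.165,.02):
    k=b&(y>a)&(y<a+.02); print(round(a,2),k.sum(),np.percentile(zz[k],[3,97]).round(4) if k.sum() else 0, (np.percentile(hsv[k][:,1],[50,95]) if k.sum() else 0))
E
```

```text
time: 12.82
ee_pos: [0.4612, 0.1926, 0.1262]
eef_rot: [0.708, 0.706, 0.0, -0.0]
ft_force: [0.4, 0.2, -0.7]
width: 0.0198
grip_force: 60.0
[ 0.13  0.23 -1.73]
scoop 0 0
dish 97 [ 0.491 -0.183  0.031]
460 [108.   7. 177.]
0.03 7 [0.1217 0.136 ] [1.  9.5]
0.05 128 [0.1188 0.1373] [ 3. 10.]
0.07 81 [0.115  0.1344] [ 6. 10.]
0.09 67 [0.1134 0.1388] [ 7.  11.7]
0.11 62 [0.1131 0.129 ] [ 9.   10.95]
0.13 71 [0.1132 0.1296] [ 7. 10.]
0.15 44 [0.1132 0.1271] [ 7. 10.]
```

The load is 1.73 N, which means an empty scoop, and no brass shows in it. It also hangs level. I'll set it down and release.

```bash
python3 -m crank '{"steps":[[[0,0,-0.5],[0,0,0]],[[0,0,-0.8],[0,0,0]],[[0,0,-0.8],[0,0,0]],[[0,0,-0.8],[0,0,0]],[[0,0,-0.7],[0,0,0]],[[0,0,-0.5],[0,0,0]],[[0,0,-0.3],[0,0,0]],[[0,0,-0.1],[0,0,0]],[[0,0,-0.05],[0,0,0]],[[0,0,0],[0,0,0]]]}'
python3 -m crank '{"steps":[[[0,0,0],[0,0,0]],[[0,0,0],[0,0,0]]]}'
```

```text
time: 13.95
ee_pos: [0.4606, 0.1932, 0.0123]
eef_rot: [0.707, 0.707, -0.0, 0.0]
ft_force: [-2.7, -0.2, 3.0]
width: 0.0194
grip_force: 60.0
time: 14.12
ee_pos: [0.4613, 0.1933, 0.0125]
eef_rot: [0.707, 0.707, 0.0, 0.0]
ft_force: [-2.4, -0.1, 2.4]
width: 0.0192
grip_force: 60.0
```

```bash
python3 -m crank '{"steps":[[[0,0,0],[0,0,0]],[[0,0,0],[0,0,0]],[[0,0,0],[0,0,0]],[[0,0,0],[0,0,0]],[[0,0,0],[0,0,0]],[[0,0,0],[0,0,0]]]}' 60 | grep -E "width|ee_pos"
python3 -m crank '{"steps":[[[0,0,0.3],[0,0,0]],[[0,0,0.6],[0,0,0]],[[0,0,1],[0,0,0]],[[0,0,1],[0,0,0]],[[0,0,1],[0,0,0]],[[0,0,1],[0,0,0]],[[0,0,1],[0,0,0]],[[0,0,1],[0,0,0]],[[0,0,1],[0,0,0]],[[0,0,0.5],[0,0,-0.5]]]}' | head -3
python3 - <<'E'
from h import *
im,z,P,c=cam("scene"); x,y,z=P[...,0],P[...,1],P[...,2]
b=(x>.43)&(x<.49)&(y<.29)&(y>.03)&(z>.012)&(z<.06)
for a in np.arange(.03,.29,.02):
    k=b&(y>a)&(y<a+.02); print(round(a,2),k.sum(),np.percentile(z[k],[3,97]).round(4) if k.sum() else 0)
E
```

```text
ee_pos: [0.4609, 0.1931, 0.0118]
width: 0.0518
time: 15.45
ee_pos: [0.4614, 0.1939, 0.2252]
eef_rot: [0.722, 0.692, 0.001, 0.001]
0.03 4 [0.0142 0.025 ]
0.05 82 [0.0122 0.0247]
0.07 63 [0.0123 0.022 ]
0.09 118 [0.0127 0.0298]
0.11 139 [0.0125 0.0316]
0.13 140 [0.013  0.0342]
0.15 226 [0.0133 0.0374]
0.17 142 [0.0218 0.0423]
0.19 165 [0.0217 0.0425]
0.21 173 [0.0213 0.0422]
0.23 183 [0.0219 0.042 ]
0.25 141 [0.0212 0.0412]
0.27 0 0
```

The scoop is standing level: handle top at 0.042 and bottom at 0.021 over its whole length. Now I'll go over the lug with a turn of about -97°.

```bash
python3 -m crank '{"steps":[[[0,-0.75,0],[0,0,-0.95]],[[0,-0.75,0],[0,0,-0.95]],[[0,-0.75,0],[0,0,-0.95]],[[0,-0.75,0],[0,0,-0.95]],[[0,-0.75,0],[0,0,-0.95]],[[0,-0.75,0],[0,0,-0.95]],[[0,-0.75,0],[0,0,-0.95]],[[0,-0.75,0],[0,0,-0.95]],[[0,-0.75,0],[0,0,-0.95]],[[0,-0.75,0],[0,0,-0.95]]]}' | head -3
python3 -m crank '{"steps":[[[-0.2,-0.75,0],[0,0,-0.95]],[[-0.2,-0.75,0],[0,0,-0.95]],[[-0.2,-0.75,0],[0,0,-0.95]],[[-0.2,-0.75,0],[0,0,-0.95]],[[-0.2,-0.75,0],[0,0,-0.95]],[[-0.2,-0.75,0],[0,0,-0.95]],[[0,-0.75,0],[0,0,-0.95]],[[0,-0.75,0],[0,0,-0.95]],[[0,-0.75,0],[0,0,-0.95]],[[0,-0.75,0],[0,0,-0.95]]]}' | head -2
python3 -m crank '{"steps":[[[0,0,0],[0,0,0]],[[0,0,0],[0,0,0]],[[0,0,0],[0,0,0]]]}'
python3 m2.py w5; python3 fit.py w5
python3 - <<'E'
from h import *
print(monitor.read_state()["joint_positions"].round(2))
d=np.load("w5.npz"); im,P=d["im"],d["P"]; x,y,z=P[...,0],P[...,1],P[...,2]
hsv=cv2.cvtColor(im,cv2.COLOR_BGR2HSV)
m=(cv2.inRange(hsv,(15,120,90),(32,255,255))>0)&(x>.44)&(x<.55)&(y<-.12)&(y>-.25)&(z>.02)&(z<.045)
k,l,st,_=cv2.connectedComponentsWithStats(m.astype(np.uint8))
print([(int(st[i,4]),np.round(P[l==i].mean(0),3).tolist()) for i in range(1,k) if st[i,4]>5], m.sum())
# lug: narrow band in front of the dish
g=(z>.033)&(z<.0435)&(x>.405)&(x<.447)&(y<-.14)&(y>-.22); p=P[g]
print("lug",len(p),cv2.minAreaRect((p[:,:2]*1000).astype(np.float32)),np.median(p[:,2]))
E
```

```text
time: 16.33
ee_pos: [0.4605, 0.0049, 0.222]
eef_rot: [0.94, 0.34, 0.0, 0.0]
time: 17.17
ee_pos: [0.4306, -0.1825, 0.2219]
time: 17.42
ee_pos: [0.4309, -0.1811, 0.2218]
eef_rot: [0.998, -0.065, -0.0, -0.0]
ft_force: [0.7, 0.6, -0.2]
width: 0.0601
grip_force: 0.0
deg 1.45 n 23 ends [[-0.26, 0.5864], [-0.172, 0.5887]] 0.0001
deg -1.44 n 22 ends [[0.492, -0.3251], [0.576, -0.3266]] 0.00019
corner 0.5847 -0.3273
rim 2284 ((496.794921875, -186.50082397460938), (90.03422546386719, 91.00796508789062), 82.50774383544922) z 0.04603445349802812
lug 537 [[0.422, -0.2117], [0.4419, -0.1792], [0.4674, -0.1464]]
[ 0.98  0.02 -0.68  1.83  0.01  1.3  -1.4 ]
[(27, [0.501, -0.203, 0.029]), (104, [0.473, -0.183, 0.035])] 144
lug 362 ((434.4380798339844, -178.2743377685547), (15.841052055358887, 26.47852325439453), 82.87548828125) 0.04027479459862249
```

The dish is at (0.4968, -0.1865), yaw -7.5°, lug at (0.4345, -0.178), and the tool is already aligned. I'll descend and grip the lug.

```bash
python3 -m crank '{"steps":[[[0.12,0.11,-0.5],[0,0,0]],[[0,0,-1],[0,0,0]],[[0,0,-1],[0,0,0]],[[0,0,-1],[0,0,0]],[[0,0,-1],[0,0,0]],[[0,0,-1],[0,0,0]],[[0,0,-1],[0,0,0]],[[0,0,-1],[0,0,0]],[[0,0,-0.5],[0,0,0]],[[0,0,-0.2],[0,0,0]]]}' | head -2
python3 -m crank '{"steps":[[[0,0,-0.1],[0,0,0]],[[0,0,0],[0,0,0]],[[0,0,0],[0,0,0]]]}'
```

```text
time: 18.3
ee_pos: [0.4329, -0.1779, 0.0153]
time: 18.55
ee_pos: [0.4347, -0.1794, 0.0155]
eef_rot: [0.998, -0.066, 0.001, 0.0]
ft_force: [0.7, -0.3, 0.6]
width: 0.0603
grip_force: 0.0
```

```bash
python3 -m crank '{"steps":[[[0,0,0],[0,0,0]],[[0,0,0],[0,0,0]],[[0,0,0],[0,0,0]],[[0,0,0],[0,0,0]],[[0,0,0],[0,0,0]],[[0,0,0],[0,0,0]],[[0,0,0],[0,0,0]],[[0,0,0],[0,0,0]],[[0,0,0],[0,0,0]],[[0,0,0],[0,0,0]]]}' 0 45
python3 -m crank '{"steps":[[[0,0,0],[0,0,0]],[[0,0,0],[0,0,0]]]}'
```

```text
time: 19.38
ee_pos: [0.4339, -0.179, 0.0143]
eef_rot: [0.998, -0.066, -0.0, -0.0]
ft_force: [-0.4, 1.6, 2.3]
width: 0.016
grip_force: 44.9
time: 19.55
ee_pos: [0.4339, -0.179, 0.0143]
eef_rot: [0.998, -0.066, -0.0, -0.0]
ft_force: [0.2, 1.5, 1.3]
width: 0.0156
grip_force: 44.9
```

```bash
python3 -m crank '{"steps":[[[0.05,-0.2,0],[0,0,0.1]],[[0.15,-0.4,0],[0,0,0.15]],[[0.15,-0.4,0],[0,0,0.15]],[[0.15,-0.4,0],[0,0,0.15]],[[0.15,-0.4,0],[0,0,0.15]],[[0.15,-0.4,0],[0,0,0.15]],[[0.15,-0.4,0],[0,0,0.15]],[[0.15,-0.4,0],[0,0,0.1]],[[0.15,-0.4,0],[0,0,0.1]],[[0.1,-0.3,0],[0,0,0]]]}' | head -2
python3 -m crank '{"steps":[[[0.05,-0.1,0],[0,0,0]],[[0,0,0],[0,0,0]],[[0,0,0],[0,0,0]]]}'
cat > fin.py <<'E'
from h import *
for i in range(2): im,z,P,c=cam("wrist")
x,y,z=P[...,0],P[...,1],P[...,2]
rim=(z>.0415)&(z<.051)&(x>.46)&(x<.592)&(y<-.2)&(y>-.335)
n,l,st,_=cv2.connectedComponentsWithStats(rim.astype(np.uint8)); i=1+np.argmax(st[1:,4]); q=P[l==i]
print("rim",len(q),cv2.minAreaRect((q[:,:2]*1000).astype(np.float32)),np.median(q[:,2]))
im,z,P,c=cam("scene"); x,y,z=P[...,0],P[...,1],P[...,2]
rim=(z>.0425)&(z<.051)&(x>.46)&(x<.58)&(y<-.2)&(y>-.32)
print("scene rim",rim.sum(),np.percentile(P[rim][:,:2],[1,99],axis=0).round(4).tolist())
F=[]
for i in range(4): cams.camera("side"); F.append(monitor.read_state()["ft_force"])
s=monitor.read_state(); print("F",np.mean(F,0).round(2),s["ee_pos"].round(4),s["eef_rot"].round(4),s["grip_force"],s["joint_torque"].round(1))
E
python3 fin.py
```

```text
time: 20.38
ee_pos: [0.468, -0.2729, 0.0143]
time: 20.63
ee_pos: [0.469, -0.2755, 0.0143]
eef_rot: [1.0, -0.014, 0.0, 0.001]
ft_force: [1.3, -1.4, 1.1]
width: 0.0156
grip_force: 44.9
rim 15052 ((532.1053466796875, -278.0356750488281), (90.433349609375, 91.6414566040039), 88.68991088867188) 0.04603227959438409
scene rim 98 [[0.4608, -0.2858], [0.5758, -0.2292]]
F [-0.17 -2.53  0.45] [ 0.4687 -0.2745  0.0144] [ 9.999e-01 -1.360e-02  0.000e+00  3.000e-04] 44.91906249895692 [ -1.2 -54.8  -9.6 -29.5  -0.5   0.2   0.2]
```

Dish at (0.5321, -0.2780), yaw -1.3°, so about 9 mm in x and 3 mm in y remain. I'll close up in small steps and watch the force.

```bash
python3 -m crank '{"steps":[[[0.1,-0.04,0],[0,0,0]],[[0.1,-0.04,0],[0,0,0]],[[0.1,-0.04,0],[0,0,0]],[[0.06,-0.02,0],[0,0,0]],[[0,0,0],[0,0,0]],[[0,0,0],[0,0,0]]]}'
python3 -m crank '{"steps":[[[0.06,-0.06,0],[0,0,0]],[[0,0,0],[0,0,0]],[[0,0,0],[0,0,0]]]}'
python3 fin.py
```

```text
time: 21.48
ee_pos: [0.4768, -0.277, 0.0143]
eef_rot: [1.0, -0.013, -0.001, -0.0]
ft_force: [-5.8, 1.5, 8.4]
width: 0.0157
grip_force: 44.9
time: 21.73
ee_pos: [0.4769, -0.277, 0.0143]
eef_rot: [1.0, -0.013, -0.003, -0.001]
ft_force: [-14.6, 8.8, 19.5]
width: 0.0155
grip_force: 45.0
rim 19472 ((540.8244018554688, -262.91741943359375), (129.9824676513672, 94.34904479980469), 87.28196716308594) 0.046077270049211055
scene rim 97 [[0.4638, -0.2917], [0.5799, -0.2308]]
F [-14.74   7.74  18.33] [ 0.4769 -0.277   0.0143] [ 0.9999 -0.0127 -0.0031 -0.0012] 44.96075686533004 [ -0.1 -51.1  -7.2 -34.3   1.2  -5.2  -0.2]
```

```bash
python3 -m crank '{"steps":[[[0,0,0.04],[0,0,0]],[[0,-0.04,0],[0,0,0]],[[0,0,0],[0,0,0]],[[0,0,0],[0,0,0]]]}'
sed -i 's/z<.051)&(x>.46)&(x<.592)/z<.0475)\&(x>.46)\&(x<.583)/; s/(y>-.335)/(y>-.325)/' fin.py
python3 fin.py
```

```text
time: 22.42
ee_pos: [0.4768, -0.2772, 0.0143]
eef_rot: [1.0, -0.012, -0.003, -0.002]
ft_force: [-11.4, 8.5, 9.0]
width: 0.0157
grip_force: 45.0
rim 13020 ((538.794677734375, -279.1994934082031), (90.20647430419922, 89.78607177734375), 89.04915618896484) 0.0459815196867068
scene rim 102 [[0.464, -0.2951], [0.5798, -0.2312]]
F [-10.99   8.39   7.91] [ 0.4768 -0.2771  0.0143] [ 0.9999 -0.0124 -0.0032 -0.0019] 44.9698429601267 [  1.3 -55.8  -6.7 -36.2   1.5  -4.   -0.2]
```

```bash
python3 -m crank '{"steps":[[[0,-0.06,0.02],[0,0,0]],[[0,-0.06,0],[0,0,0]],[[0,0,0],[0,0,0]],[[0,0,0],[0,0,0]]]}'
python3 fin.py; python3 m2.py w6; python3 fit.py w6
python3 - <<'E'
import numpy as np
P=np.load("w6.npz")["P"]; x,y,z=P[...,0],P[...,1],P[...,2]
# board-level visible gap pixels between dish and bricks
for lab,g in (("far",(x>.57)&(x<.592)&(y>-.31)&(y<-.25)),("side",(y<-.315)&(y>-.335)&(x>.50)&(x<.57))):
    print(lab,"below-rim pixels",(g&(z<.035)).sum(),"rim",(g&(z<.05)&(z>.04)).sum(),"brick",(g&(z>.055)).sum())
m=(z>.0425)&(z<.0485)
for b in(-.31,-.29,-.27,-.25): k=m&(abs(y-b)<.004)&(x<.6); t=(z>.056)&(z<.064)&(abs(y-b)<.004)&(x<.62); print("y",b,"rim max x",np.percentile(x[k],98).round(4) if k.sum() else 0,"brick min x",np.percentile(x[t],2).round(4) if t.sum() else 0)
for b in(.51,.53,.55,.565): k=m&(abs(x-b)<.004)&(y>-.34)&(y<-.3); t=(z>.056)&(z<.064)&(abs(x-b)<.004)&(y<-.3); print("x",b,"rim min y",np.percentile(y[k],2).round(4) if k.sum() else 0,"brick max y",np.percentile(y[t],98).round(4) if t.sum() else 0)
E
```

```text
time: 23.1
ee_pos: [0.4764, -0.2787, 0.0143]
eef_rot: [1.0, -0.012, -0.004, -0.003]
ft_force: [-12.7, 12.9, 7.5]
width: 0.0157
grip_force: 45.1
rim 13366 ((537.12841796875, -279.8958435058594), (90.21000671386719, 91.73267364501953), 89.9947738647461) 0.04598959236356859
scene rim 109 [[0.4638, -0.2951], [0.5798, -0.231]]
F [-12.21  12.48   8.04] [ 0.4764 -0.2786  0.0143] [ 0.9999 -0.0116 -0.0039 -0.0028] 45.11820113752037 [  3.2 -57.1  -4.9 -38.5   2.3  -4.7  -0.5]
deg 1.45 n 20 ends [[-0.284, 0.5855], [-0.196, 0.5877]] 5e-05
deg -1.35 n 20 ends [[0.5, -0.3253], [0.576, -0.3271]] 4e-05
corner 0.5844 -0.3273
rim 1 ((522.0921020507812, -234.7895050048828), (0.0, 0.0), 0.0) z 0.04356769312214448
far below-rim pixels 4097 rim 4617 brick 1674
side below-rim pixels 2816 rim 4706 brick 14239
y -0.31 rim max x 0.5853 brick min x 0.5848
y -0.29 rim max x 0.5858 brick min x 0.4662
y -0.27 rim max x 0.5863 brick min x 0.4673
y -0.25 rim max x 0.5868 brick min x 0.5863
x 0.51 rim min y -0.3258 brick max y -0.3257
x 0.53 rim min y -0.3262 brick max y -0.3262
x 0.55 rim min y -0.3268 brick max y -0.3267
x 0.565 rim min y -0.3272 brick max y -0.327
```

```bash
cat > col.py <<'E'
import numpy as np,cv2,sys
d=np.load(sys.argv[1]+".npz"); im,P=d["im"],d["P"]; x,y,z=P[...,0],P[...,1],P[...,2]
V=im.max(2).astype(int)
near=lambda a,b:(abs(a-b)<.003)
print("V samples rim/brick/face",[int(np.median(V[k])) for k in((z>.045)&(z<.047)&(y>-.26)&(y<-.24)&(x<.585)&(x>.5),(z>.058)&(z<.062)&(x>.6),(z>.050)&(z<.054)&(x>.57)&(x<.6))])
rim=(z>.0435)&(z<.0485)&(V<135)
e=[]
for b in np.arange(-.315,-.24,.01):
    k=rim&near(y,b)&(x>.56)&(x<.6); 
    if k.sum()>5: e.append((b,np.percentile(x[k],98)))
e=np.array(e); print("far edge",e.round(4).tolist(),np.degrees(np.arctan(np.polyfit(e[:,0],e[:,1],1)[0])) if len(e)>2 else 0)
e=[]
for b in np.arange(.5,.585,.01):
    k=rim&near(x,b)&(y<-.3)&(y>-.345)
    if k.sum()>5: e.append((b,np.percentile(y[k],2)))
e=np.array(e); print("side edge",e.round(4).tolist(),np.degrees(np.arctan(np.polyfit(e[:,0],e[:,1],1)[0])) if len(e)>2 else 0)
# inside edges (floor-to-rim) via floor region: left rim outer edge
e=[]
for b in np.arange(.5,.58,.01):
    k=rim&near(x,b)&(y>-.26)&(y<-.2)
    if k.sum()>5: e.append((b,np.percentile(y[k],98)))
e=np.array(e); print("left edge",e.round(4).tolist(),np.degrees(np.arctan(np.polyfit(e[:,0],e[:,1],1)[0])) if len(e)>2 else 0)
hsv=cv2.cvtColor(im,cv2.COLOR_BGR2HSV)
m=(cv2.inRange(hsv,(15,120,90),(32,255,255))>0)&(x>.49)&(x<.585)&(y<-.235)&(y>-.325)&(z>.015)&(z<.042)
k,l,st,_=cv2.connectedComponentsWithStats(m.astype(np.uint8))
print("brass",[(int(st[i,4]),np.round(P[l==i].mean(0),3).tolist()) for i in range(1,k) if st[i,4]>15])
E
python3 col.py w6
```

```text
return _methods._mean(a, axis=axis, dtype=dtype,
  ret = ret.dtype.type(ret / rcount)
Traceback (most recent call last):
  File "col.py", line 5, in <module>
    print("V samples rim/brick/face",[int(np.median(V[k])) for k in((z>.045)&(z<.047)&(y>-.26)&(y<-.24)&(x<.585)&(x>.5),(z>.058)&(z<.062)&(x>.6),(z>.050)&(z<.054)&(x>.57)&(x<.6))])
                                      ~~~^^^^^^^^^^^^^^^^^
ValueError: cannot convert float NaN to integer
```

```bash
sed -i '/V samples/d' col.py; python3 col.py w6
python3 - <<'E'
import numpy as np
d=np.load("w6.npz"); P=d["P"];im=d["im"]
for y0 in(-.26,-.30):
    k=(abs(P[...,1]-y0)<.0008)&(P[...,0]>.565)&(P[...,0]<.6)
    o=np.argsort(P[k][:,0]); print([(round(float(a),4),round(float(b),3),int(v)) for (a,_,b),v in zip(P[k][o],im[k].max(1)[o])][::8])
E
```

```text
far edge [[-0.315, 0.5852], [-0.305, 0.5855], [-0.295, 0.5858], [-0.285, 0.586], [-0.275, 0.5862], [-0.265, 0.5864], [-0.255, 0.5867], [-0.245, 0.587]] 1.4310728043511778
side edge [[0.5, -0.3254], [0.51, -0.3259], [0.52, -0.326], [0.53, -0.3263], [0.54, -0.3266], [0.55, -0.3269], [0.56, -0.3272], [0.57, -0.3275], [0.58, -0.3276]] -1.5972675374742773
left edge [[0.5, -0.2405], [0.51, -0.2403], [0.52, -0.2403], [0.53, -0.2403], [0.54, -0.2405], [0.55, -0.2406], [0.56, -0.2406], [0.57, -0.2406]] -0.20917409126340875
brass [(39, [0.557, -0.294, 0.027]), (31, [0.548, -0.277, 0.029]), (144, [0.546, -0.295, 0.029]), (121, [0.538, -0.262, 0.028]), (36, [0.539, -0.273, 0.026]), (468, [0.517, -0.279, 0.033])]
[(0.5651, 0.019, 144), (0.5659, 0.02, 140), (0.5669, 0.018, 145), (0.5676, 0.019, 144), (0.5685, 0.018, 145), (0.5697, 0.019, 147), (0.5705, 0.019, 143), (0.5716, 0.02, 144), (0.5725, 0.019, 142), (0.5733, 0.019, 99), (0.5741, 0.019, 80), (0.5749, 0.019, 81), (0.5757, 0.019, 80), (0.5766, 0.018, 83), (0.5777, 0.019, 123), (0.5786, 0.018, 124), (0.5791, 0.042, 71), (0.5792, 0.04, 72), (0.
[... 832 characters left out ...]
0.02, 81), (0.5757, 0.02, 81), (0.5766, 0.019, 93), (0.5774, 0.02, 118), (0.5781, 0.021, 124), (0.5789, 0.042, 74), (0.5789, 0.043, 78), (0.579, 0.037, 74), (0.579, 0.043, 80), (0.5792, 0.026, 71), (0.5792, 0.02, 84), (0.5794, 0.045, 105), (0.5798, 0.046, 136), (0.5803, 0.045, 148), (0.5807, 0.046, 166), (0.5812, 0.047, 176), (0.5818, 0.047, 191), (0.5822, 0.047, 195), (0.5828, 0.046, 193), (0.5833, 0.047, 140), (0.5839, 0.046, 118), (0.5848, 0.044, 102), (0.5852, 0.057, 104), (0.5853, 0.048, 107), (0.5854, 0.047, 105), (0.5854, 0.056, 107), (0.5855, 0.054, 103), (0.5855, 0.047, 104), (0.5856, 0.057, 112), (0.5856, 0.045, 104), (0.586, 0.057, 146), (0.5863, 0.058, 180), (0.5866, 0.059, 201)]
```

All the bits are in the dish. It is against both bricks but turned about 1° open relative to them, so I'll add a small counter-turn to seat it flat.

```bash
python3 -m crank '{"steps":[[[0.02,0,0],[0,0,-0.15]],[[0.02,0,0],[0,0,-0.15]],[[0,0,0],[0,0,-0.1]],[[0,0,0],[0,0,0]],[[0,0,0],[0,0,0]],[[0,0,0],[0,0,0]]]}'
python3 m2.py w7
cat > gap.py <<'E'
import numpy as np
P=np.load("w7.npz")["P"]; x,y,z=P[...,0],P[...,1],P[...,2]
def prof(a,b,q,lo,hi,s):
    k=(abs(P[...,a]-q)<.0015)&(P[...,b]*s>lo)&(P[...,b]*s<hi)
    v=P[k][:,b]*s; h=P[k][:,2]
    inn=np.percentile(v[(h>.026)&(h<.040)],50) if ((h>.026)&(h<.040)).sum() else 0
    br=np.percentile(v[(h>.050)&(h<.058)],50) if ((h>.05)&(h<.058)).sum() else 0
    return round(float(q),3),"inner",round(float(inn),4),"brick",round(float(br),4),"gap",round(float(br-inn-.006),4)
for q in(-.31,-.30,-.28,-.26,-.25): print("far",prof(1,0,q,.57,.595,1))
for q in(.51,.52,.54,.56,.57): print("side",prof(0,1,q,.312,.335,-1))
for q in(.51,.53,.55,.57):
    k=(abs(x-q)<.0015)&(y>-.26)&(y<-.23)&(z>.026)&(z<.04); print("left inner",q,np.median(y[k]).round(4) if k.sum() else 0,k.sum())
E
python3 gap.py; python3 fin.py | tail -1
```

```text
time: 24.0
ee_pos: [0.4771, -0.2786, 0.0143]
eef_rot: [1.0, -0.029, -0.004, -0.003]
ft_force: [-13.4, 13.3, 9.4]
width: 0.016
grip_force: 45.6
far (-0.31, 'inner', 0.5792, 'brick', 0.5852, 'gap', -0.0)
far (-0.3, 'inner', 0.5794, 'brick', 0.5854, 'gap', 0.0)
far (-0.28, 'inner', 0.5799, 'brick', 0.5859, 'gap', -0.0)
far (-0.26, 'inner', 0.5804, 'brick', 0.5865, 'gap', 0.0)
far (-0.25, 'inner', 0.5807, 'brick', 0.5866, 'gap', -0.0)
side (0.51, 'inner', 0.3195, 'brick', 0.3254, 'gap', -0.0)
side (0.52, 'inner', 0.3197, 'brick', 0.3257, 'gap', -0.0)
side (0.54, 'inner', 0.3202, 'brick', 0.3262, 'gap', 0.0)
side (0.56, 'inner', 0.3207, 'brick', 0.3267, 'gap', 0.0)
side (0.57, 'inner', 0.321, 'brick', 0.327, 'gap', -0.0)
left inner 0.51 -0.2414 58
left inner 0.53 -0.242 62
left inner 0.55 -0.2424 73
left inner 0.57 -0.2429 83
F [-13.78  12.74   9.55] [ 0.4771 -0.2786  0.0143] [ 0.9996 -0.0288 -0.0043 -0.0027] 45.616659580625196 [  3.2 -56.8  -4.7 -38.9   2.1  -5.2  -0.9]
```

Flush against both bricks with zero gap along both faces. I'll add margin: push a bit more in x and y, ease the downward press, then recheck and hand in.

```bash
python3 -m crank '{"steps":[[[0.03,-0.05,0.03],[0,0,-0.05]],[[0.03,-0.05,0],[0,0,-0.05]],[[0,0,0],[0,0,0]],[[0,0,0],[0,0,0]],[[0,0,0],[0,0,0]],[[0,0,0],[0,0,0]]]}'
python3 m2.py w7; python3 gap.py; python3 fin.py | tail -1; python3 col.py w7 | tail -1
```

```text
time: 24.9
ee_pos: [0.4771, -0.2786, 0.0143]
eef_rot: [0.999, -0.032, -0.006, -0.004]
ft_force: [-20.1, 21.8, 13.9]
width: 0.016
grip_force: 46.0
far (-0.31, 'inner', 0.5792, 'brick', 0.5851, 'gap', -0.0)
far (-0.3, 'inner', 0.5794, 'brick', 0.5855, 'gap', 0.0001)
far (-0.28, 'inner', 0.5799, 'brick', 0.5859, 'gap', -0.0)
far (-0.26, 'inner', 0.5804, 'brick', 0.5864, 'gap', -0.0)
far (-0.25, 'inner', 0.5807, 'brick', 0.5866, 'gap', -0.0)
side (0.51, 'inner', 0.3195, 'brick', 0.3254, 'gap', -0.0001)
side (0.52, 'inner', 0.3197, 'brick', 0.3258, 'gap', 0.0)
side (0.54, 'inner', 0.3202, 'brick', 0.3262, 'gap', -0.0)
side (0.56, 'inner', 0.3207, 'brick', 0.3268, 'gap', 0.0)
side (0.57, 'inner', 0.3209, 'brick', 0.327, 'gap', 0.0001)
left inner 0.51 -0.2414 56
left inner 0.53 -0.2419 67
left inner 0.55 -0.2424 73
left inner 0.57 -0.2429 87
F [-20.05  20.91  13.62] [ 0.4771 -0.2786  0.0143] [ 0.9994 -0.0325 -0.0063 -0.0043] 46.00348251082323 [  5.4 -57.2  -2.2 -43.4   3.8  -7.9  -1. ]
brass [(48, [0.557, -0.294, 0.028]), (37, [0.549, -0.278, 0.029]), (158, [0.547, -0.296, 0.029]), (136, [0.54, -0.262, 0.028]), (32, [0.54, -0.275, 0.025]), (481, [0.519, -0.28, 0.033])]
```

```bash
python3 -c "
from bench import ticket
print(ticket.close_job())"
```

```text
the job is handed in; nothing more can be done
None
```

The job is handed in (no verdict came back): the offcuts are in the dish, the empty scoop is back level on the bench, and the dish is held flush in the corner at about 20 N toward each brick by the wrist force; scrap count in the dish rests on the scoop's weight and brass seen there, not a piece-by-piece count.

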